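Close the ravioli mould: press plate off the rack and down over its locating pins

ROBOT

A 6-joint arm with a two-finger parallel gripper is mounted at the origin on a cart in front of the work surface, level with it; the furniture and walls round the work are solid. World frame = base frame: x ahead of the robot, y to its left, z up, the work surface at z = 0. Lengths are in m, angles in degrees, forces in N, time in s.
With the tool pointing down it reaches from about 0.275 to 1 m from the base axis. Payload 8.4 kg.
Tool frame: the origin (TCP) lies between the finger pads; the fingertips stand robot.finger_overhang ahead of it and the grasp point (between the pads) lies 2 mm behind it (robot.finger_overhang is the distance from the TCP to the fingertips, in m); x points along the fingers, z is the direction in which the jaws open and shut, and the axes are right-handed (so a half turn about x gives the same grasp; the last joint's range is limited). The gripper opens to 85 mm and grips with 20 to 120 N. Pads are 22 mm wide; open, the fingers measure 114 mm over their backs; the gripper's body (76 mm by 85 mm) begins 54 mm behind the grasp point. The pads swing forward as they close: fully open they stand 13 mm farther back than shut.
Start: joints at [-71.757, 20.225, 93.587, -0, 66.188, -0.138], TCP at [0.197, -0.593, 0.248] pointing down, gripper open.
Joint ranges: [-150.9, 150.9], [-52.94, 120.26], [3.33, 152.33], [-74.26, 254.26], [0, 154.13], [-172.89, 172.89]. Speed limits (degrees/s): [127.2, 127.2, 159.86, 180, 180, 180].

INTERFACE

Orientations are given as [roll, pitch, yaw] about the fixed x, y, z axes, in that order (R = Rz(yaw) Ry(pitch) Rx(roll)).
In Python, from plant import sensors, get_image, workorder, robot gives the robot as it stands.
- The arm moves only by the shell command python3 -m pendant 'ROWS' [FORCE]. ROWS is JSON, a list of rows, each a list of 3 entries, a list of its own where there are three numbers: the turn, a rotation vector about the world's x, y, z in units of 6 degrees (1.0 is 6 degrees), then the shift along the world's x, y, z in units of 30 mm (1.0 is 30 mm), then the opening, from -1 (shut) to 1 (fully open), so that 0 is half open. A call has 1 to 5 rows; each row is the pose to reach, as a shift and turn from the pose commanded when the call began; what a row does not reach only later rows make up. A row lasts 1/12 s, in which the tool goes at most 41.7 mm and 7.16 degrees, less where a joint would pass 70% of its speed; a pose out of reach is approached as far as the arm can. A call with a gripper value outside its range is refused whole. The fingers move at their own pace and stop on an object; FORCE is the grip in N (left out, the last holds). Time passes only in rows, so rows that repeat a pose let the fingers close. It gives the time, the measured TCP pose, the force and the opening at its end, in the units of the state.
- sensors.sense(): the state, without advancing time (a new reading comes with each control period).
- get_image(name): name is "scene" or "top" or "wrist"; returns a dict with "frame" (384x512x3 uint8, red, green, blue), "vertical_fov" (degrees; the focal length in pixels is half the picture's height over the tangent of half this angle, whatever the lens; pixels are square), "cx", "cy" (the principal point, pixels), "R" (3x3) and "t" (3): a world point X has camera coordinates R X + t. Camera axes: x right, y down, z forward; pixel columns grow to the right and rows downward; lengths in m; the calibration is good to about 2 mm. A picture is of the moment at which its call begins. There is no depth.
- workorder.sign_off(): hands the job in, once; it reports no verdict.
The state is a dict: "time": time; "q": joint angles; "qd": joint speeds; "joint_efforts": joint torques, N m; "tool_pos": TCP position; "orientation": TCP orientation; "ft_force": force on the tool from outside, world axes, zero at the start; "moment": the same for the moment, N m; "opening": finger opening in m.
Only numpy, scipy, OpenCV 4.12 (cv2) and the standard library are available. Lean on these libraries where they do the work, as an engineer would, in place of code of your own. Each camera call takes 0.05 s, during which the arm holds its last target. There are 200 camera calls.

TASK

Lift the blue press plate up off the pegs of the sloping rack and lower it over the two locating pins of the white ravioli mould, keeping hold of it until it rests flush on the mould all round; then let go and move clear. The pin bar may be clamped a little off centre along its groove, so feel for the pins with the plate. Set the plate down rather than dropping it, and leave the other things on the counter where they stand.

Things in the scene. Friction and masses are not known exactly. Their poses are not given: they have to be found in the camera images.
- press_plate: blue plastic press plate, 120 (x) x 190 (y) x 12 (z) mm, about 0.3 kg, grip fin on top. Two round through holes, 13 mm wide, at x = 0, y = +70 and -70 mm. Origin: centre of the underside; z points out of the top, past the fin. It starts fin up on the sloping rack, rack pegs through its holes; moved 15 mm or more along its own z it clears the pegs. It fits the mould either way round.
- plate_grip (a point): middle of the press plate's upright grip fin, 36 mm above the plate's underside, axes as the plate's. The fin is 16 mm thick (x), 90 mm long (y), and stands from 12 to 51 mm above the underside.
- mould_base: white ravioli mould base, fixed to the counter, 128 (x) x 200 (y) x 28 (z) mm, six square pockets in its flat top. Origin: centre of the underside; top at z = 28 mm. A groove runs along y at x = 0; in it, below the top, lies a dark steel pin bar 176 mm long with two upright steel pins.
- groove_mid (a point): middle of the mould's groove at the height of the mould's top, axes as the mould's. Pins: 140 mm apart along y, 10 mm thick, 22 mm tall above this point, the last 3 mm tapering to 7 mm. The bar is clamped so that the middle between the pins lies at x = 0, y anywhere from -10 to +10 mm from here. This offset is not measured: feel for it with the plate, or see it.
- rack: dark wooden rack, fixed to the counter, 130 mm deep (x), 230 mm wide (y). Its board slopes up by 25 degrees towards +x, so the plate on it faces -x and up; the board's middle is 62 mm up. Two wooden pegs, 9 mm thick, stand 22 mm square out of the board at y = +70 and -70 mm. Origin: centre of the underside, z up.
- timer: red and white dial kitchen timer, 66 mm across, 55 mm tall; a bystander, to be left where it stands. Origin: centre of its underside.
- ring_cutter: tinplate ring cutter, 66 mm across, 32 mm tall; a bystander, to be left where it stands. Origin: centre of its underside.
- rolling_pin: wooden rolling pin, 301 mm long (its y axis), 33 mm thick; a bystander, to be left where it stands. Origin: centre of its underside.
- tape: roll of masking tape, 96 mm across, 25 mm tall; a bystander, to be left where it stands. Origin: centre of its underside.
- spice_jar: spice jar with a black cap, 45 mm across, 105 mm tall; a bystander, to be left where it stands. Origin: centre of its underside.

How it is judged:
By the outcome, as a careful person would: the job done as asked, in the order asked, and still so for the second after the job is handed in, with the robot touching nothing.
It also fails if it takes over 48 s, if anything falls off the work surface, if the arm or the gripper's body presses on something with over 40 N, if the wrist force passes 120 N, or if a joint passes its speed limit or range.

## Working session

There is one attempt and no reset: what is moved stays moved. The work goes in short steps, Python scripts to look and compute and a shell command to move; the robot and the scene stay as the last step left them, time stands still between calls to the robot, and variables do not carry over. Pictures are saved under pics/ and viewed, about 8 in all and at most 12, crops included, and the job is handed in when it is done.

```bash
mkdir -p pics; ls
python3 - <<'E'
from plant import sensors,get_image,robot
import cv2,numpy as np
s=sensors.sense();print(s); print(robot.finger_overhang)
for n in("scene","top"):
    d=get_image(n);cv2.imwrite(f"pics/{n}0.png",d["frame"][:,:,::-1]);np.savez(f"{n}0.npz",**d)
    print(n,d["vertical_fov"],d["cx"],d["cy"],np.round(d["R"],3).tolist(),np.round(d["t"],3), (-np.array(d["R"]).T@d["t"]).round(3))
E
```

```text
pics
{'time': 0.0, 'q': array([-7.17578395e+01,  2.02632377e+01,  9.36298974e+01,  1.23974887e-04,
        6.61899216e+01, -1.37582111e-01]), 'qd': array([-0.0407027 , -0.12893375, -0.06795408, -0.05280373,  0.02053173,
        0.06350037]), 'joint_efforts': array([ 2.03686413e-04, -6.05246830e+01, -3.42067766e+01, -4.51139840e-05,
        9.37761128e-03, -1.23111795e-05]), 'tool_pos': array([ 0.19692284, -0.59266827,  0.24754736]), 'orientation': array([179.7842243 ,  89.91694316, 108.16391679]), 'ft_force': array([ 0.42231504, -0.17138748,  0.44569069]), 'moment': array([0.00997449, 0.00857422, 0.01554678]), 'opening': 0.08543124553261533}
0.017
scene 52.54872883302601 254.86365089997997 188.0584946950344 [[-0.6, -0.8, -0.001], [-0.37, 0.278, -0.887], [0.71, -0.532, -0.463]] [0.345 0.299 1.053] [-0.429  0.753  0.752]
top 51.15930507268278 260.5269696640255 193.40667822663852 [[0.184, -0.983, -0.002], [-0.953, -0.178, -0.245], [0.24, 0.047, -0.97]] [-0.124  0.572  1.445] [ 0.221 -0.089  1.541]
```

View pics/scene0.png

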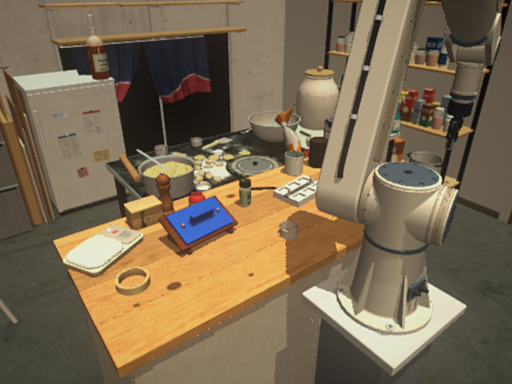

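View pics/top0.png

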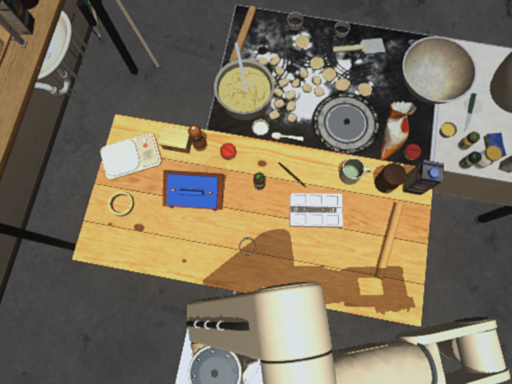

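```bash
cat > h.py <<'E'
import numpy as np,cv2
def K(d):
    f=d["frame"].shape[0]/2/np.tan(np.radians(float(d["vertical_fov"]))/2)
    return np.array([[f,0,float(d["cx"])],[0,f,float(d["cy"])],[0,0,1]])
def P(d): return K(d)@np.c_[d["R"],d["t"]]
def proj(d,X):
    x=P(d)@np.r_[X,1]; return x[:2]/x[2]
def ray(d,uv,z):
    R=np.array(d["R"]);c=-R.T@d["t"];v=R.T@np.linalg.inv(K(d))@[uv[0],uv[1],1.]
    return c+v*(z-c[2])/v[2]
def tri(d1,p1,d2,p2):
    X=cv2.triangulatePoints(P(d1),P(d2),np.array(p1,float).reshape(2,1),np.array(p2,float).reshape(2,1)).ravel();return X[:3]/X[3]
def big(m):
    c,_=cv2.findContours(m.astype(np.uint8),cv2.RETR_EXTERNAL,cv2.CHAIN_APPROX_NONE);return max(c,key=cv2.contourArea)
E
python3 - <<'E'
from h import *
T=dict(np.load("top0.npz"));S=dict(np.load("scene0.npz"))
q={}
for n,d in(("t",T),("s",S)):
    f=d["frame"].astype(int);m=(f[...,2]>f[...,0]+60)&(f[...,2]>90)
    if n=="s": m[:150]=0
    else: m[:165]=0;m[215:]=0
    c=big(m);h=cv2.convexHull(c)
    _,tr=0,cv2.approxPolyN(h,4) if hasattr(cv2,'approxPolyN') else (0,None)
    print(n,cv2.contourArea(c),tr.reshape(-1,2).tolist(),cv2.minAreaRect(c)); q[n]=tr.reshape(-1,2)
f=T["frame"].astype(int);hsv=cv2.cvtColor(T["frame"],cv2.COLOR_RGB2HSV)
m=(hsv[...,1]<60)&(hsv[...,2]>120);m[:185]=0;m[235:]=0;m[:,:280]=0;m[:,355:]=0
c=big(m);r=cv2.minAreaRect(c);print(r);b=cv2.boxPoints(r);X=np.array([ray(T,p,.028) for p in b]);print(X.round(4),np.linalg.norm(X-np.roll(X,1,0),axis=1))
a=T["frame"][165:235,155:355]; b=S["frame"][165:260,155:325]
a=cv2.resize(a,(800,280),interpolation=cv2.INTER_CUBIC);b=cv2.resize(b,None,fx=3.3,fy=3.3,interpolation=cv2.INTER_CUBIC)
b=np.pad(b[:315],((0,0),(0,max(0,800-b.shape[1])),(0,0)))
cv2.imwrite("pics/c1.png",np.vstack([a,b[:,:800]])[:600,:,::-1])
E
```

```text
t 1490.0 [[217, 177], [216, 208], [167, 205], [167, 173]] ((191.46304321289062, 190.59146118164062), (50.77592849731445, 31.313901901245117), 3.5763344764709473)
s 1611.5 [[233, 221], [187, 244], [165, 216], [212, 196]] ((199.31321716308594, 218.61663818359375), (33.93110656738281, 57.55839920043945), 64.02560424804688)
((316.0, 209.5), (33.0, 52.0), 90.0)
[[ 0.6182 -0.1275  0.028 ]
 [ 0.6553 -0.3263  0.028 ]
 [ 0.5266 -0.3438  0.028 ]
 [ 0.4902 -0.1491  0.028 ]] [0.12975302 0.2021797  0.12985098 0.19806768]
```

View pics/c1.png

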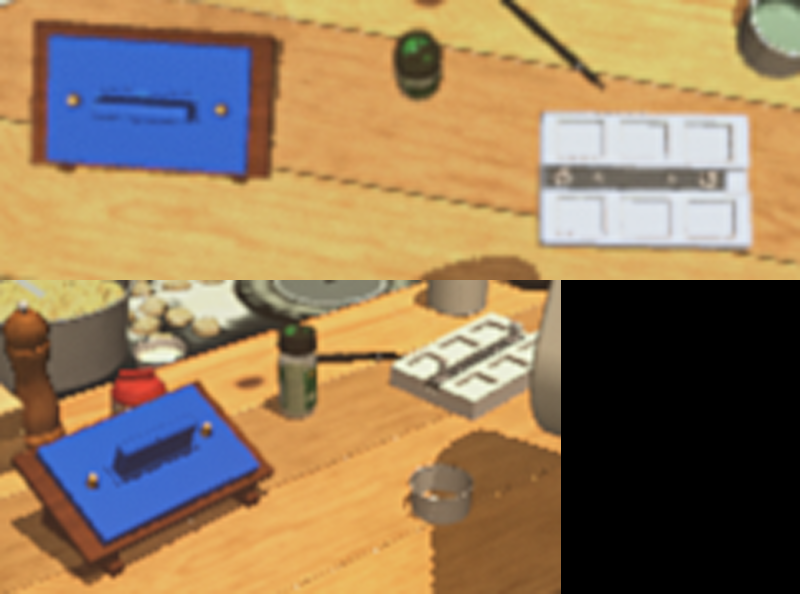

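Run:
```python
from h import *
T=dict(np.load("top0.npz"));S=dict(np.load("scene0.npz"))
# subpixel corners: line fits on mask contour
from scipy.spatial.transform import Rotation as Ro
def sub(d,q,win):
    f=d["frame"].astype(int);m=((f[...,2]>f[...,0]+60)&(f[...,2]>90)).astype(np.uint8);w=np.zeros_like(m);w[win]=1;c=big(m*w).reshape(-1,2).astype(float)
    ctr=c.mean(0);L=[]
    for i in range(4):
        a,b=q[i],q[(i+1)%4];u=(b-a)/np.linalg.norm(b-a);s=(c-a)@u;n=np.array([-u[1],u[0]]);e=abs((c-a)@n)
        p=c[(e<2.5)&(s>4)&(s<np.linalg.norm(b-a)-4)];v=cv2.fitLine(p.astype(np.float32),cv2.DIST_HUBER,0,.01,.01).ravel()
        nn=np.array([-v[1],v[0]]);k=nn@v[2:]
        if nn@ctr>k: nn,k=-nn,-k
        L.append((nn,k+.5)) # boundary half pixel outward
    return np.array([np.linalg.solve([L[i-1][0],L[i][0]],[L[i-1][1],L[i][1]]) for i in range(4)])
t=sub(T,np.array([[217,177],[216,208],[167,205],[167,173]],float),np.s_[165:215])
s=sub(S,np.array([[212,196],[233,221],[187,244],[165,216]],float),np.s_[150:])
print(t.round(1).tolist(),s.round(1).tolist())
X=np.array([tri(T,a,S,b) for a,b in zip(t,s)]);print(X.round(4),np.linalg.norm(X-np.roll(X,1,0),axis=1).round(4))
for x,a,b in zip(X,t,s): print("reproj",(proj(T,x)-a).round(2),(proj(S,x)-b).round(2))
m=np.array([[60,-95,12],[-60,-95,12],[-60,95,12],[60,95,12]])/1e3
R,rs=Ro.align_vectors(X-X.mean(0),m-m.mean(0));c=X.mean(0);Rm=R.as_matrix()
print("centre top",c,"origin",c-.012*Rm[:,2],"grip",c+.024*Rm[:,2],"\n",Rm.round(3),rs, "tilt",np.degrees(np.arccos(Rm[2,2])),"yaw",np.degrees(np.arctan2(Rm[1,1],Rm[0,1]))-90)
```

```text
[[216.5, 176.60000610351562], [216.5, 207.89999389648438], [166.5, 204.8000030517578], [166.5, 173.1999969482422]] [[212.5, 196.1999969482422], [233.6999969482422, 220.8000030517578], [186.3000030517578, 243.8000030517578], [165.10000610351562, 216.10000610351562]]
[[0.6121 0.1563 0.0989]
 [0.5056 0.1398 0.0448]
 [0.4828 0.3307 0.0451]
 [0.5917 0.3449 0.0969]] [0.1898 0.1206 0.1923 0.1214]
reproj [-0.15 -0.18] [0.26 0.07]
reproj [-0.25 -0.34] [0.49 0.12]
reproj [-0.36 -0.44] [0.72 0.22]
reproj [-0.26 -0.29] [0.46 0.15]
centre top [0.54807095 0.24292462 0.07144588] origin [0.55329747 0.24347379 0.06065784] grip [0.5376179  0.24182629 0.09302197] 
 [[ 0.892 -0.119 -0.436]
 [ 0.11   0.993 -0.046]
 [ 0.438 -0.007  0.899]] 0.0034093848364308596 tilt 25.972587186449502 yaw 6.850752354556263
```

```bash
cat >> h.py <<'E'
from scipy.spatial.transform import Rotation as Ro
def plateR(yaw,tilt=0): return Ro.from_euler('z',yaw,degrees=True)*Ro.from_euler('y',-tilt,degrees=True)
def toolR(Rp,sign):
    M=Rp.as_matrix();x=-M[:,2];z=sign*M[:,0];return Ro.from_matrix(np.c_[x,np.cross(z,x),z])
def need(pos,Rt):
    from plant import sensors
    s=sensors.sense();R0=Ro.from_euler('xyz',s["orientation"],degrees=True)
    print("shift",((np.array(pos)-s["tool_pos"])/.03).round(3),"turn",(np.degrees((Rt*R0.inv()).as_rotvec())/6).round(3),"q",s["q"].round(1),"pos",s["tool_pos"].round(4),"t",round(s["time"],2))
E
python3 - <<'E'
from h import *
for sg in(1,-1): need([.55,-.23,.28],toolR(plateR(10),sg)); need([.538,.242,.20],toolR(plateR(7,25),sg))
E
```

```text
shift [11.768 12.091  1.079] turn [-6.0000e-03 -1.1000e-02  1.3603e+01] q [-71.8  20.3  93.6  -0.   66.2  -0.1] pos [ 0.197  -0.5927  0.2476] t 0.1
shift [11.368 27.825 -1.588] turn [-2.416 -3.82  12.879] q [-71.8  20.3  93.6  -0.   66.2  -0.1] pos [ 0.197  -0.5927  0.2476] t 0.1
shift [11.768 12.091  1.079] turn [-1.2000e-02  7.0000e-03 -1.6397e+01] q [-71.8  20.3  93.6  -0.   66.2  -0.1] pos [ 0.197  -0.5927  0.2476] t 0.1
shift [11.368 27.825 -1.588] turn [  4.008  -2.535 -16.599] q [-71.8  20.3  93.6  -0.   66.2  -0.1] pos [ 0.197  -0.5927  0.2476] t 0.1
```

```bash
python3 -m pendant '[[[0,0,1.05],[0.9,0.93,0.08],1],[[0,0,2.1],[1.8,1.86,0.16],1],[[0,0,3.15],[2.7,2.79,0.24],1],[[0,0,4.2],[3.6,3.72,0.32],1],[[0,0,5.25],[4.5,4.65,0.4],1]]'
python3 -m pendant '[[[0,0,1.05],[0.9,0.93,0.08],1],[[0,0,2.1],[1.8,1.86,0.16],1],[[0,0,3.15],[2.7,2.79,0.24],1],[[0,0,4.2],[3.6,3.72,0.32],1],[[0,0,5.25],[4.5,4.65,0.4],1]]'
python3 -m pendant '[[[0,0,1.05],[0.9,0.93,0.08],1],[[0,0,2.1],[1.8,1.86,0.16],1],[[0,0,3.1],[2.77,2.79,0.24],1],[[0,0,3.1],[2.77,2.79,0.24],1],[[0,0,3.1],[2.77,2.79,0.24],1]]'
python3 - <<'E'
from h import *
from plant import get_image
need([.55,-.23,.28],toolR(plateR(10),1))
for n in("wrist","top"):
    d=get_image(n);np.savez(n+"1.npz",**d)
    if n=="wrist": cv2.imwrite("pics/w1.png",d["frame"][:,:,::-1]); print(np.round(-np.array(d["R"]).T@d["t"],3))
E
```

```text
time: 0.52
tool_pos: [0.3328, -0.452, 0.2601]
orientation: [161.1, 90.0, 121.3]
ft_force: [-0.2, -0.3, 0.0]
opening: 0.0855
time: 0.93
tool_pos: [0.468, -0.3124, 0.2723]
orientation: [158.9, 90.0, 150.6]
ft_force: [0.2, 0.0, 0.7]
opening: 0.0857
time: 1.35
tool_pos: [0.5513, -0.2287, 0.2791]
orientation: [145.4, 90.0, 155.6]
ft_force: [-0.5, -0.2, 0.1]
opening: 0.0856
shift [-0.043 -0.045  0.031] turn [-0.002 -0.004 -0.029] q [-22.7  16.2  95.2   0.   68.6 -32.8] pos [ 0.5513 -0.2287  0.2791] t 1.35
[ 0.538 -0.147  0.405]
```

View pics/w1.png

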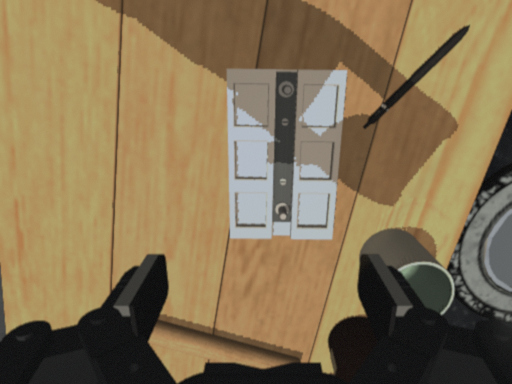

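Run:
```python
from h import *
d=dict(np.load("wrist1.npz"))
a=cv2.resize(d["frame"][60:130,220:355],None,fx=5,fy=5,interpolation=cv2.INTER_CUBIC)[:300];b=cv2.resize(d["frame"][185:245,220:355],None,fx=5,fy=5,interpolation=cv2.INTER_CUBIC)
cv2.imwrite("pics/w1c.png",np.vstack([a,b])[:600,:,::-1])
for n,p,z in(("TL",(228,69),.028),("TR",(346.5,70),.028),("BR",(332,239.5),.028),("BL",(231,239.5),.028),("pinT",(287,89),.05),("pinB",(283,210),.05)): print(n,ray(d,p,z).round(4))
```

```text
TL [ 0.5006 -0.1479  0.028 ]
TR [ 0.6248 -0.1265  0.028 ]
BR [ 0.6585 -0.3245  0.028 ]
BL [ 0.5335 -0.3471  0.028 ]
pinT [ 0.5648 -0.1562  0.05  ]
pinB [ 0.587  -0.2875  0.05  ]
```

View pics/w1c.png

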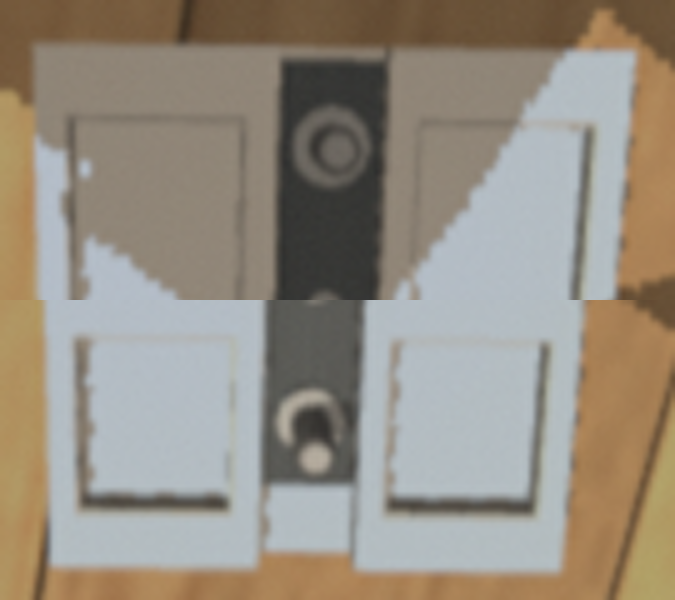

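Run:
```python
from h import *
d=dict(np.load("wrist1.npz"));T=dict(np.load("top1.npz"))
a=ray(d,(287.2,89.6),.05);b=ray(d,(282.6,216.2),.05)
print(a,b,np.linalg.norm(a-b),"mid",(a+b)/2,"yaw",np.degrees(np.arctan2(-(a-b)[0],(a-b)[1])))
C=np.array([.5794,-.2365]);y=np.radians(9.7);m=((a+b)/2)[:2]-C;print("offset in mould x,y",m@[np.cos(y),np.sin(y)],m@[-np.sin(y),np.cos(y)])
for p in(a,b): print(proj(T,p))
i=T["frame"][185:235,280:355];cv2.imwrite("pics/t1c.png",cv2.resize(i,None,fx=8,fy=8,interpolation=cv2.INTER_CUBIC)[:,:,::-1])
need([.538,.242,.25],toolR(plateR(7,25),1))
zp=plateR(7,25).as_matrix()[:,2];o=np.array([.5533,.2435,.0612])
for h in(.12,.034):need(o+h*zp,toolR(plateR(7,25),1))
```

```text
[ 0.56509459 -0.15669911  0.05      ] [ 0.58805361 -0.29515601  0.05      ] 0.1403475295842823 mid [ 0.5765741  -0.22592756  0.05      ] yaw 9.415155128937712
offset in mould x,y -0.001004157019386525 0.010897421613651058
[295.64707674 206.24664394]
[332.6061114  206.97577414]
shift [-0.388 15.747 -0.965] turn [ 0.613 -4.133 -0.487] q [-22.9  16.1  95.3  -0.   68.6 -32.8] pos [ 0.5496 -0.2304  0.279 ] t 1.45
shift [-1.556 15.591 -3.633] turn [ 0.613 -4.133 -0.487] q [-22.9  16.1  95.3  -0.   68.6 -32.8] pos [ 0.5496 -0.2304  0.279 ] t 1.45
shift [-0.354 15.738 -6.231] turn [ 0.613 -4.133 -0.487] q [-22.9  16.1  95.3  -0.   68.6 -32.8] pos [ 0.5496 -0.2304  0.279 ] t 1.45
```

View pics/t1c.png

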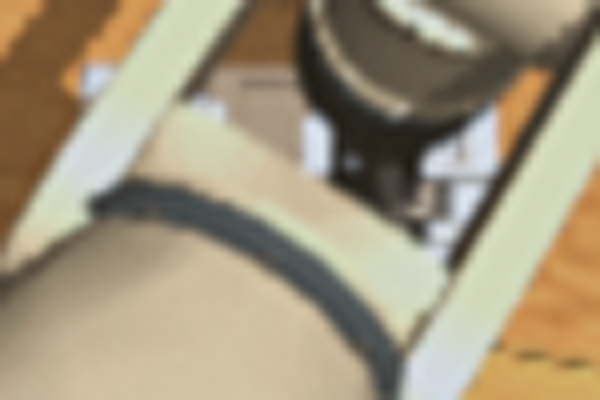

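```bash
python3 -m pendant '[[[0.05,-0.32,-0.04],[-0.1,1.2,-0.1],1],[[0.1,-0.64,-0.08],[-0.2,2.4,-0.2],1],[[0.14,-0.96,-0.12],[-0.3,3.6,-0.3],1],[[0.19,-1.28,-0.16],[-0.4,4.8,-0.4],1],[[0.24,-1.6,-0.2],[-0.5,6,-0.5],1]]'
python3 -m pendant '[[[0.05,-0.32,-0.04],[-0.1,1.2,-0.1],1],[[0.1,-0.64,-0.08],[-0.2,2.4,-0.2],1],[[0.14,-0.96,-0.12],[-0.3,3.6,-0.3],1],[[0.19,-1.28,-0.16],[-0.4,4.8,-0.4],1],[[0.24,-1.6,-0.2],[-0.5,6,-0.5],1]]'
python3 -m pendant '[[[0.05,-0.32,-0.04],[-0.25,1.2,-0.6],1],[[0.1,-0.64,-0.07],[-0.5,2.4,-1.2],1],[[0.13,-0.93,-0.09],[-0.8,3.6,-2],1],[[0.13,-0.93,-0.09],[-0.8,3.6,-2],1],[[0.13,-0.93,-0.09],[-0.8,3.6,-2],1]]'
python3 - <<'E'
from h import *
from plant import get_image
zp=plateR(7,25).as_matrix()[:,2];o=np.array([.5533,.2435,.0612])
need(o+.12*zp,toolR(plateR(7,25),1))
d=get_image("wrist");np.savez("wrist2.npz",**d);cv2.imwrite("pics/w2.png",d["frame"][:,:,::-1])
E
```

```text
time: 1.87
tool_pos: [0.534, -0.0505, 0.2643]
orientation: [-0.7, 80.2, 7.8]
ft_force: [-0.0, 1.0, 0.4]
opening: 0.0854
time: 2.28
tool_pos: [0.5195, 0.1296, 0.2496]
orientation: [-0.1, 70.5, 7.2]
ft_force: [1.2, 0.6, -0.7]
opening: 0.0853
time: 2.7
tool_pos: [0.4944, 0.2376, 0.1875]
orientation: [-0.2, 65.1, 6.9]
ft_force: [-0.2, -0.4, -0.6]
opening: 0.0852
shift [ 0.286 -0.011 -0.584] turn [ 0.018 -0.019 -0.011] q [ 31.5   9.2 122.4 -22.4  27.3  42.5] pos [0.4944 0.2376 0.1875] t 2.7
```

View pics/w2.png

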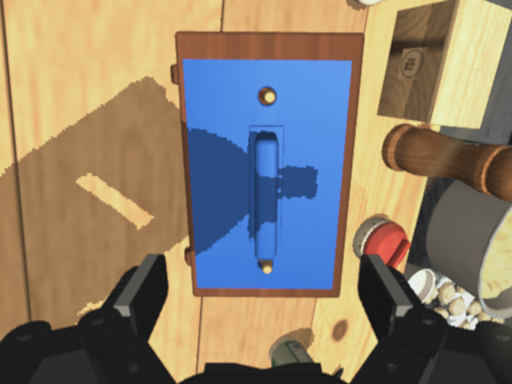

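```bash
cat >> h.py <<'E'
def rayp(d,uv,p0,n):
    R=np.array(d["R"]);c=-R.T@d["t"];v=R.T@np.linalg.inv(K(d))@[uv[0],uv[1],1.]
    return c+v*((p0-c)@n)/(v@n)
E
python3 - <<'E'
from h import *
d=dict(np.load("wrist2.npz"));Rp=plateR(7,25).as_matrix();zp=Rp[:,2];o=np.array([.5533,.2435,.0612])
f=d["frame"].astype(int);m=(f[...,2]>f[...,0]+40)&(f[...,2]>60);m[:40]=0;m[310:]=0
c=big(m);q=cv2.approxPolyN(cv2.convexHull(c),4).reshape(-1,2);print(q.tolist())
X=np.array([rayp(d,p,o+.012*zp,zp) for p in q]);print(((X-o)@Rp*1e3).round(1))
for p in((268,97),(266,267)): print("peg",((rayp(d,p,o+.022*zp,zp)-o)@Rp*1e3).round(1))
E
```

```text
[[352, 60], [332, 288], [197, 288], [182, 59]]
[[ 63.8  94.1  12. ]
 [ 63.  -95.3  12. ]
 [-57.1 -95.9  12. ]
 [-56.3  94.4  12. ]]
peg [ 4.5 69.3 22. ]
peg [  4.1 -67.8  22. ]
```

Run:
```python
from h import *
from plant import sensors
d=dict(np.load("wrist2.npz"));s=sensors.sense();R=Ro.from_euler('xyz',s["orientation"],degrees=True).as_matrix();p=s["tool_pos"]
for a in(.017-.013,-.015):
    for w in(-.0427,.0427,-.057,.057): print(a,w,[proj(d,p+R@[a,b,w]).round(1).tolist() for b in(-.011,.011)])
for h in(0,.03,.06,.1): print("axis",h,proj(d,p+R@[h,0,0]).round(1))
cr=d["frame"][230:384,100:410];cv2.imwrite("pics/w2c.png",cv2.resize(cr,(775,385),interpolation=cv2.INTER_CUBIC)[:,:,::-1])
```

```text
0.004000000000000002 -0.0427 [[168.4, 293.7], [164.0, 250.9]]
0.004000000000000002 0.0427 [[355.6, 294.1], [360.2, 251.4]]
0.004000000000000002 -0.057 [[137.1, 293.6], [131.1, 250.8]]
0.004000000000000002 0.057 [[386.9, 294.2], [393.1, 251.5]]
-0.015 -0.0427 [[155.8, 322.9], [150.0, 275.8]]
-0.015 0.0427 [[368.0, 323.5], [374.0, 276.4]]
-0.015 -0.057 [[120.3, 322.8], [112.5, 275.7]]
-0.015 0.057 [[403.5, 323.6], [411.5, 276.5]]
axis 0 [262.  278.2]
axis 0.03 [262.2 244.9]
axis 0.06 [262.3 221. ]
axis 0.1 [262.4 197.9]
```

View pics/w2c.png

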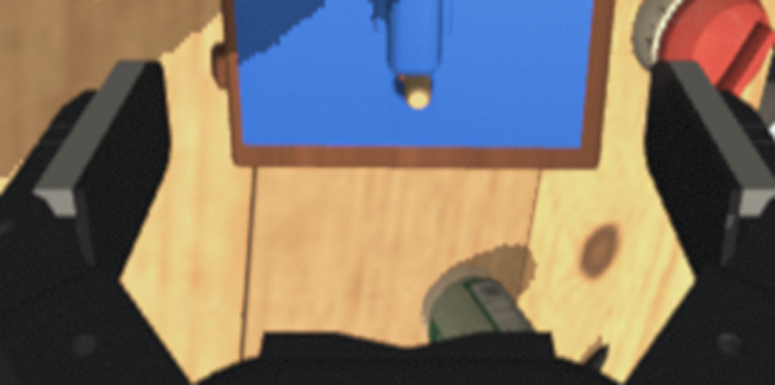

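Run:
```python
from h import *
Rp=plateR(7,25).as_matrix();zp=Rp[:,2];o=np.array([.5533,.2435,.0612])+Rp@[.003,-.0007,0]
need(o+.08*zp,toolR(plateR(7,25),1))
```

```text
shift [ 0.905  0.069 -1.787] turn [ 0.016 -0.01  -0.006] q [ 31.4   9.1 122.4 -22.3  27.4  42.3] pos [0.4954 0.237  0.1886] t 2.75
```

```bash
python3 -m pendant '[[[0,0,0],[0.4,0.03,-0.8],0.4],[[0,0,0],[0.7,0.06,-1.4],0.2],[[0,0,0],[0.9,0.07,-1.79],0],[[0,0,0],[0.9,0.07,-1.79],0],[[0,0,0],[0.9,0.07,-1.79],0]]' 40
python3 - <<'E'
from h import *
from plant import get_image,sensors
Rp=plateR(7,25).as_matrix();zp=Rp[:,2];o=np.array([.5533,.2435,.0612])+Rp@[.003,-.0007,0]
s=sensors.sense();R=Ro.from_euler('xyz',s["orientation"],degrees=True).as_matrix();p=s["tool_pos"]
d=get_image("wrist");np.savez("wrist3.npz",**d)
f=d["frame"].astype(int);m=(f[...,2]>f[...,0]+40)&(f[...,2]>60)
for r in range(20,384,20):
    c=np.where(m[r])[0]
    if len(c): print(r,c[0],c[-1],(c[0]+c[-1])/2)
print("axis",[proj(d,p+R@[h,0,0]).round(1).tolist() for h in(0,.03,.06)])
cv2.imwrite("pics/w3.png",d["frame"][:,:,::-1])
need(o+.034*zp,toolR(plateR(7,25),1))
E
```

```text
time: 3.17
tool_pos: [0.5239, 0.2379, 0.1361]
orientation: [-0.1, 65.0, 6.7]
ft_force: [1.0, -0.0, 0.4]
opening: 0.0426
60 148 368 258.0
80 150 366 258.0
100 152 364 258.0
120 154 362 258.0
140 156 360 258.0
160 158 358 258.0
180 160 356 258.0
200 162 354 258.0
220 164 352 258.0
240 166 350 258.0
260 168 348 258.0
280 170 307 238.5
300 214 312 263.0
320 209 316 262.5
axis [[259.1, 275.8], [259.6, 243.0], [260.1, 219.4]]
shift [ 0.597  0.102 -1.447] turn [0.001 0.013 0.024] q [ 29.6  16.4 121.8 -27.7  20.7  47. ] pos [0.5239 0.2383 0.1367] t 3.22
```

View pics/w3.png

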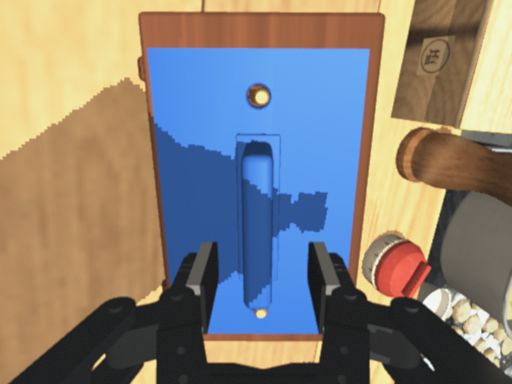

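```bash
python3 -m pendant '[[[0,0,0],[0.2,0.03,-0.5],0],[[0,0,0],[0.4,0.07,-1.0],0],[[0,0,0],[0.56,0.09,-1.46],0],[[0,0,0],[0.56,0.09,-1.46],0],[[0,0,0],[0.56,0.09,-1.46],0]]'
python3 -m pendant '[[[0,0,0],[0,0,0],-0.3],[[0,0,0],[0,0,0],-0.45],[[0,0,0],[0,0,0],-0.6],[[0,0,0],[0,0,0],-0.7],[[0,0,0],[0,0,0],-0.8]]' 30
python3 -m pendant '[[[0,0,0],[0,0,0],-1],[[0,0,0],[0,0,0],-1],[[0,0,0],[0,0,0],-1],[[0,0,0],[0,0,0],-1]]' 60
python3 - <<'E'
from h import *
zp=plateR(7,25).as_matrix()[:,2]
from plant import sensors
s=sensors.sense();need(s["tool_pos"]+.05*zp,toolR(plateR(7,25),1));print(s["ft_force"],s["moment"])
E
```

```text
time: 3.63
tool_pos: [0.5402, 0.2419, 0.0928]
orientation: [-0.1, 64.9, 6.9]
ft_force: [-0.3, 0.3, 0.5]
opening: 0.0428
time: 4.05
tool_pos: [0.5402, 0.2426, 0.0932]
orientation: [0.1, 64.9, 7.0]
ft_force: [-4.3, -1.7, 7.9]
opening: 0.0157
time: 4.38
tool_pos: [0.5402, 0.2425, 0.0932]
orientation: [0.1, 64.9, 7.0]
ft_force: [-5.5, -2.1, 10.0]
opening: 0.0153
shift [-0.699 -0.086  1.511] turn [-0.006  0.021  0.005] q [ 29.1  22.2 121.3 -35.6  15.9  54.7] pos [0.5402 0.2425 0.0932] t 4.38
[-5.4742027  -2.06895596  9.97698975] [-0.04626851  0.31926444 -0.28648852]
```

```bash
python3 -m pendant '[[[0,0,0],[-0.07,-0.01,0.15],-1],[[0,0,0],[-0.21,-0.025,0.45],-1],[[0,0,0],[-0.35,-0.045,0.75],-1],[[0,0,0],[-0.52,-0.065,1.13],-1],[[0,0,0],[-0.7,-0.085,1.51],-1]]'
python3 -m pendant '[[[0,0,0],[0,0,0.5],-1],[[0,0,0],[0,0,1],-1],[[0,0,0],[0,0,1.6],-1],[[0,0,0],[0,0,2],-1],[[0,0,0],[0,0,2],-1]]'
python3 - <<'E'
from h import *
from plant import get_image
d=get_image("wrist");np.savez("wrist4.npz",**d);cv2.imwrite("pics/w4.png",d["frame"][:,:,::-1])
C=np.array([.5766,-.2259]);need([*C,.20],toolR(plateR(9.5),1))
E
```

```text
time: 4.8
tool_pos: [0.5181, 0.2396, 0.1377]
orientation: [-0.1, 65.0, 6.9]
ft_force: [-0.6, -0.5, -1.7]
opening: 0.015
time: 5.22
tool_pos: [0.5197, 0.2406, 0.2002]
orientation: [0.2, 64.7, 7.2]
ft_force: [0.8, -0.3, -1.7]
opening: 0.0152
shift [  1.914 -15.536   0.044] turn [-0.611  4.15   0.411] q [ 30.1  10.  119.6 -20.3  28.5  39.1] pos [0.5192 0.2402 0.1987] t 5.27
```

View pics/w4.png

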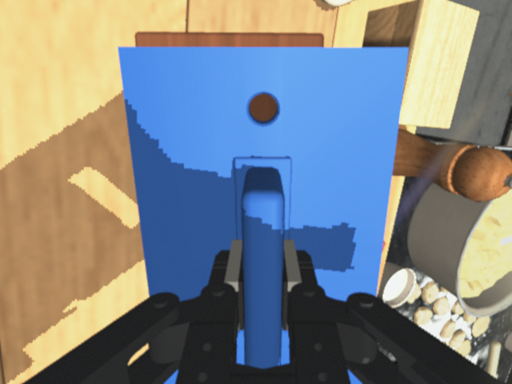

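Run:
```python
from h import *
from plant import sensors
d=dict(np.load("wrist4.npz"));s=sensors.sense();R=Ro.from_euler('xyz',s["orientation"],degrees=True).as_matrix();p=s["tool_pos"]
# picture started before the last 0.05s; pose nearly identical
for dep in(.020,.022,.025,.028):
    print(dep,[((rayp(d,q,p+R@[dep,0,0],R[:,0])-p)@R*1e3).round(1)[1:].tolist() for q in((119.5,47),(408,47),(264,107.5))])
```

```text
0.02 [[93.8, -55.3], [94.0, 61.5], [69.9, 3.3]]
0.022 [[93.9, -56.1], [94.1, 62.4], [69.8, 3.3]]
0.025 [[94.1, -57.3], [94.3, 63.6], [69.5, 3.3]]
0.028 [[94.3, -58.5], [94.5, 64.8], [69.2, 3.3]]
```

```bash
python3 -m pendant '[[[-0.03,0.2,0.02],[0.1,-0.6,0],-1],[[-0.08,0.5,0.05],[0.2,-1.6,0],-1],[[-0.13,0.85,0.08],[0.35,-2.8,0],-1],[[-0.18,1.2,0.12],[0.5,-4,0],-1],[[-0.23,1.6,0.15],[0.65,-5.2,0],-1]]'
python3 -m pendant '[[[-0.05,0.35,0.04],[0.15,-1.2,0],-1],[[-0.1,0.7,0.07],[0.3,-2.4,0],-1],[[-0.15,1.05,0.1],[0.45,-3.6,0],-1],[[-0.2,1.4,0.14],[0.6,-4.8,0],-1],[[-0.24,1.7,0.17],[0.75,-6,0],-1]]'
python3 -m pendant '[[[-0.05,0.3,0.03],[0.15,-1.2,0],-1],[[-0.1,0.6,0.06],[0.3,-2.4,0],-1],[[-0.14,0.85,0.09],[0.4,-3.6,0],-1],[[-0.14,0.85,0.09],[0.4,-4.35,0],-1],[[-0.14,0.85,0.09],[0.4,-4.35,0],-1]]'
python3 - <<'E'
from h import *
need([.573,-.2259,.125],toolR(plateR(9.5),1))
E
```

```text
time: 5.68
tool_pos: [0.5372, 0.0825, 0.1961]
orientation: [-0.3, 74.9, 7.7]
ft_force: [0.9, -0.1, -3.0]
opening: 0.0151
time: 6.1
tool_pos: [0.5601, -0.098, 0.196]
orientation: [-0.2, 85.2, 8.7]
ft_force: [0.1, 1.2, -2.2]
opening: 0.0154
time: 6.52
tool_pos: [0.5726, -0.2308, 0.1956]
orientation: [-148.6, 89.7, -139.3]
ft_force: [-0.7, -0.1, -2.3]
opening: 0.0151
shift [ 0.013  0.163 -2.352] turn [ 0.028 -0.032  0.027] q [-22.   22.6  97.3  -0.3  60.2 -31.2] pos [ 0.5726 -0.2308  0.1956] t 6.52
```

```bash
python3 -m pendant '[[[0.01,-0.01,0.01],[0,0.1,-0.8],-1],[[0.02,-0.02,0.02],[0,0.16,-1.6],-1],[[0.03,-0.03,0.03],[0.01,0.16,-2.4],-1],[[0.03,-0.03,0.03],[0.01,0.16,-2.7],-1],[[0.03,-0.03,0.03],[0.01,0.16,-2.7],-1]]'
python3 - <<'E'
from h import *
from plant import get_image
need([.573,-.2259,.115],toolR(plateR(9.5),1))
d=get_image("wrist");np.savez("wrist5.npz",**d)
f=d["frame"]
c=f[75:140,220:310]
cv2.imwrite("pics/w5c.png",np.vstack([cv2.resize(c,(720,520),interpolation=cv2.INTER_CUBIC)])[:,:,::-1])
E
```

```text
time: 6.93
tool_pos: [0.571, -0.2206, 0.113]
orientation: [130.9, 89.7, 140.6]
ft_force: [0.4, 0.7, -0.9]
opening: 0.0152
shift [ 0.068 -0.176  0.066] turn [-0.035 -0.042 -0.031] q [-2.13e+01  2.80e+01  1.01e+02  1.00e-01  5.13e+01 -3.11e+01] pos [ 0.571  -0.2206  0.113 ] t 6.93
```

View pics/w5c.png

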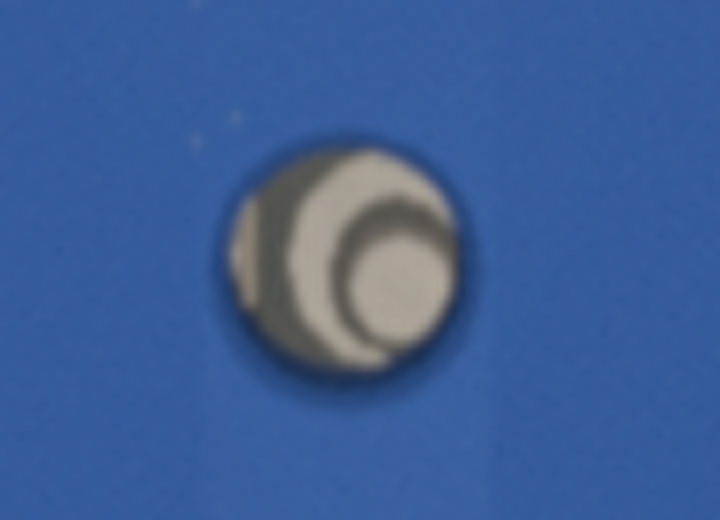

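Run:
```python
from h import *
from plant import sensors
d=dict(np.load("wrist5.npz"));s=sensors.sense();p=s["tool_pos"];print(p,s["ft_force"],s["moment"])
R=Ro.from_euler('xyz',s["orientation"],degrees=True).as_matrix()
print("cam in tool",((-d["R"].T@d["t"])-p)@R)
hp=ray(d,(263.1-.4,107.3-.4),p[2]-.0243);pp=ray(d,(270-.4,111.3-.4),.05)
D=pp-hp;y=np.radians(9.5);print(hp,pp,"need mm",D*1e3,"mould frame",D[:2]@[np.cos(y),np.sin(y)]*1e3,D[:2]@[-np.sin(y),np.cos(y)]*1e3)
need(p,toolR(plateR(9.5),1))
```

```text
[ 0.57221609 -0.22115532  0.11492776] [ 1.25999167 -0.53105047 -2.17078715] [ 0.0014711   0.05140504 -0.01964826]
cam in tool [-0.12431856  0.0833711   0.00049586]
[ 0.56051178 -0.15176712  0.09062776] [ 0.56509177 -0.15667662  0.05      ] need mm [  4.57999204  -4.90949944 -40.62775675] mould frame 3.7068790765708832 -5.598085330204027
shift [0. 0. 0.] turn [-0.025 -0.017 -0.032] q [-2.130e+01  2.790e+01  1.009e+02  1.000e-01  5.130e+01 -3.110e+01] pos [ 0.5722 -0.2212  0.1149] t 6.98
```

```bash
python3 -m pendant '[[[-0.01,-0.01,-0.01],[0.07,-0.08,-0.2],-1],[[-0.02,-0.02,-0.03],[0.133,-0.167,-0.4],-1],[[-0.02,-0.02,-0.03],[0.133,-0.167,-0.7],-1],[[-0.02,-0.02,-0.03],[0.133,-0.167,-0.78],-1],[[-0.02,-0.02,-0.03],[0.133,-0.167,-0.78],-1]]'
python3 - <<'E'
from h import *
from plant import get_image,sensors
need([.576,-.226,.085],toolR(plateR(9.5),1));s=sensors.sense();print(s["ft_force"],s["moment"])
d=get_image("wrist");np.savez("wrist6.npz",**d)
f=d["frame"].astype(int);m=(f[...,2]<f[...,0]+25);m[:80]=0;m[140:]=0;m[:,:235]=0;m[:,295:]=0
c=big(m);print("hole",cv2.fitEllipse(c));g=f[90:126,245:283].sum(2)//30
for r in g[::2]: print(' '.join(f"{v:2d}" for v in r))
E
```

```text
time: 7.4
tool_pos: [0.5767, -0.2267, 0.0921]
orientation: [-11.7, 89.9, -2.2]
ft_force: [0.3, -0.2, -3.1]
opening: 0.0153
shift [-0.024  0.024 -0.236] turn [0.001 0.02  0.001] q [-2.16e+01  3.00e+01  1.01e+02  1.00e-01  4.89e+01 -3.11e+01] pos [ 0.5767 -0.2267  0.0921] t 7.4
[ 0.27507933 -0.21941758 -3.1377805 ] [-0.07975491  0.0197023   0.03568594]
hole ((262.64788818359375, 106.87466430664062), (26.395246505737305, 27.078214645385742), 87.0406265258789)
10 10 10 10 10 10 10 10 10 10 10 10 10 10 10 10 10 10 10 10 10 10 10 10 10 10 10 10 10 10 10 10 10 10 10 10 10 10
10 10 10 10 10 10 10 10 10  9  9  9  9  8  8  8  9  8  8  8  8  8  8  8  9  9 10 10 10 10 10 10 10 10 10 10 10 10
10 10 10 10 10 10 10 10  9  8  8  9 11 12 13 14 14 14 14 13 11  9  8  8  8  8  8  8  9 10 10 10 10 10 10 10 10 10
10 10 10 10 10  9  8  8  9 11 13 14 15 16 16 16 16 16 16 16 15 13 10  9 11 13 13 11  8  8  9 10 10 10 10 10 10 10
10 10 10  9  9  8  8  9 12 15 15 16 15 15 16 16 16 16 16 16 16 15 12  9 10 13 16 15 14 11  8  8  9 10 10 10 10 10
10 10  9  8  8  8  8  9 13 15 16 16 15 15 15 15 15 16 16 16 16 15 13 
[... 712 characters left out ...]
6  7  8 10 10 10
10  9  8  8  6  5  6  7  8  8  8  8  8  8  8  8  8  8  8  8  8  8  8  8  8  8  8  8  8  7  5  5  7  8  9 10 10 10
10 10  9  8  8  6  5  6  7  8  8  8  8  8  8  8  8  8  8  8  8  8  8  8  8  8  8  7  6  5  6  7  8  9 10 10 10 10
10 10 10  9  8  8  7  6  5  6  7  7  8  8  8  8  8  8  8  8  8  8  8  8  8  7  6  5  5  6  7  8  9 10 10 10 10 10
10 10 10 10  9  9  8  7  7  6  5  5  6  6  7  7  7  7  7  7  7  7  6  6  5  5  5  6  7  8  9  9 10 10 10 10 10 10
10 10 10 10 10 10  9  9  8  8  7  7  6  6  5  5  5  5  5  5  5  5  6  6  6  7  8  8  9  9 10 10 10 10 10 10 10  9
10 10 10 10 10 10 10 10 10  9  9  9  8  8  8  8  7  7  7  7  7  7  8  8  8  9  9  9 10 10 10 10 10 10 10 10 10 10
```

Run:
```python
from h import *
d=dict(np.load("wrist6.npz"));pz=.0921
hp=ray(d,(262.6,106.9),pz-.0243);pp=ray(d,(260,100.2),.05)
D=pp-hp;y=np.radians(9.5);print(hp,pp,"mould frame",D[:2]@[np.cos(y),np.sin(y)]*1e3,D[:2]@[-np.sin(y),np.cos(y)]*1e3)
```

```text
[ 0.56663278 -0.15806446  0.0678    ] [ 0.56515434 -0.15670242  0.05      ] mould frame -1.2333612926163477 1.5873820207315648
```

```bash
python3 -m pendant '[[[0,0.01,0],[-0.045,0.04,-0.05],-1],[[0,0.02,0],[-0.045,0.04,-0.15],-1],[[0,0.02,0],[-0.045,0.04,-0.25],-1],[[0,0.02,0],[-0.045,0.04,-0.3],-1],[[0,0.02,0],[-0.045,0.04,-0.3],-1]]'
python3 - <<'E'
from h import *
from plant import get_image,sensors
need([.576,-.226,.076],toolR(plateR(9.5),1));s=sensors.sense();print(s["ft_force"],s["moment"])
d=get_image("wrist");np.savez("wrist7.npz",**d)
f=d["frame"].astype(int);m=(f[...,2]<f[...,0]+25);m[:80]=0;m[140:]=0;m[:,:235]=0;m[:,295:]=0
c=big(m);print("hole",cv2.fitEllipse(c));g=f[90:126,245:283].sum(2)//30
for r in g[::2]: print(' '.join(f"{v:2d}" for v in r))
E
```

```text
time: 7.87
tool_pos: [0.5757, -0.2256, 0.0835]
orientation: [-37.8, 90.0, -28.3]
ft_force: [-0.3, -0.3, -2.5]
opening: 0.0151
shift [ 0.012 -0.014 -0.248] turn [ 0.003  0.006 -0.   ] q [-21.5  30.6 101.3  -0.   48.  -31. ] pos [ 0.5757 -0.2256  0.0835] t 7.87
[-0.34207924 -0.29354165 -2.45880634] [ 0.03244365  0.03188612 -0.03005943]
hole ((262.6338195800781, 106.92384338378906), (26.149259567260742, 27.34311294555664), 79.01718139648438)
10 10 10 10 10 10 10 10 10 10 10 10 10 10 10 10 10 10 10 10 10 10 10 10 10 10 10 10 10 10 10 10 10 10 10 10 10 10
10 10 10 10 10 10 10 10 10 10  9  9  9  8  8  8  8  8  8  8  8  8  8  9  9 10 10 10 10 10 10 10 10 10 10 10 10 10
10 10 10 10 10 10 10 10  9  8  8  8  8  8  9  9  9  9  9  8  8  8  8  8  7  8  8  8  9 10 10 10 10 10 10 10 10 10
10 10 10 10 10  9  8  8  8  8  8  9  9 10 11 11 12 12 12 11 10  9  9  8  8  9 11 11  8  8  9 10 10 10 10 10 10 10
10 10 10 10  9  8  9 11  9  8  9 10 12 14 15 16 16 16 16 16 15 14 11  9  8  9 13 15 14 11  8  8  9 10 10 10 10 10
10 10  9  8  8 11 13 12  9  9 11 14 15 16 16 16 16 16 16 16 16 16 15 13 10  8 10 14 16 
[... 694 characters left out ...]
6  7  8  9 10 10
10 10  8  8  6  5  6  8 11 13 15 15 15 15 14 13 12 12 12 14 14 14 15 16 15 13 10  8  8  7  5  6  7  8  9 10 10 10
10 10  9  8  8  6  5  6  7  8  9  9 10 11 12 13 14 14 13 13 12 11 10 10  9  8  8  7  6  5  6  7  8  9 10 10 10 10
10 10 10  9  8  8  7  6  5  6  7  7  8  8  8  8  9  9  8  8  8  8  8  8  8  7  6  5  5  6  7  8  9 10 10 10 10 10
10 10 10 10  9  9  8  8  7  6  5  5  6  6  7  7  7  7  7  7  7  7  6  6  5  5  5  6  7  8  8  9 10 10 10 10 10 10
10 10 10 10 10 10  9  9  8  8  7  7  6  6  5  5  5  5  5  5  5  5  6  6  6  7  8  8  9  9 10 10 10 10 10 10 10 10
10 10 10 10 10 10 10 10 10  9  9  9  8  8  8  7  7  7  7  7  7  7  8  8  8  9  9 10 10 10 10 10 10 10 10 10 10 10
```

```bash
python3 -m pendant '[[[0,0,0],[0,0.01,-0.05],-1],[[0,0,0],[0,0.015,-0.1],-1],[[0,0,0],[0,0.015,-0.15],-1],[[0,0,0],[0,0.015,-0.15],-1]]'
python3 - <<'E'
from h import *
from plant import sensors
need([.576,-.226,.0645],toolR(plateR(9.5),1));s=sensors.sense();print(s["ft_force"],s["moment"])
E
```

```text
time: 8.25
tool_pos: [0.5758, -0.2251, 0.0791]
orientation: [-34.9, 89.9, -25.4]
ft_force: [-0.7, 0.6, -1.4]
opening: 0.0153
shift [ 0.008 -0.028 -0.486] turn [ 0.004  0.009 -0.   ] q [-21.5  31.  101.4  -0.   47.6 -31. ] pos [ 0.5758 -0.2251  0.0791] t 8.25
[-0.65034704  0.62793027 -1.43644239] [0.02458619 0.00820148 0.03266799]
```

```bash
python3 -m pendant '[[[0,0,0],[0,0,-0.05],-1],[[0,0,0],[0,0,-0.1],-1],[[0,0,0],[0,0,-0.15],-1],[[0,0,0],[0,0,-0.15],-1]]'
python3 - <<'E'
from h import *
from plant import sensors,get_image
need([.576,-.226,.0645],toolR(plateR(9.5),1));s=sensors.sense();print(s["ft_force"],s["moment"])
d=get_image("wrist");f=d["frame"].astype(int);m=(f[...,2]<f[...,0]+25);m[:80]=0;m[140:]=0;m[:,:235]=0;m[:,295:]=0
c=big(m);print("hole",cv2.fitEllipse(c));g=f[90:126,245:283].sum(2)//30
for r in g[::2]: print(' '.join(f"{v:2d}" for v in r))
E
```

```text
time: 8.58
tool_pos: [0.5757, -0.2251, 0.0745]
orientation: [-35.4, 89.9, -25.9]
ft_force: [0.1, -0.1, -1.9]
opening: 0.0154
shift [ 0.01  -0.029 -0.334] turn [ 0.004  0.008 -0.   ] q [-21.5  31.3 101.5  -0.   47.1 -31. ] pos [ 0.5757 -0.2251  0.0745] t 8.58
[ 0.0659389  -0.12883431 -1.92608494] [0.05209391 0.0185192  0.00194291]
hole ((262.76275634765625, 107.12581634521484), (26.33533477783203, 27.93028450012207), 80.26300811767578)
10 10 10 10 10 10 10 10 10 10 10 10 10 10 10 10 10 10 10 10 10 10 10 10 10 10 10 10 10 10 10 10 10 10 10 10 10 10
10 10 10 10 10 10 10 10 10 10  9  9  9  8  8  8  8  8  8  8  8  8  8  8  9 10 10 10 10 10 10 10 10 10 10 10 10 10
10 10 10 10 10 10 10 10  9  8  8  8  8  8  8  8  8  8  8  8  8  8  9 10 10  9  8  8  9 10 10 10 10 10 10 10 10 10
10 10 10 10 10  9  8  8  8  8  8  8  8  8  9  9  9  9  9  8  8  8  8 10 12 13 13 10  8  8  9 10 10 10 10 10 10 10
10 10 10  9  9  8  9 11  9  8  8  9 10 10 10 11 12 12 11 10 10  9  9  8  8 11 14 15 14 11  8  8  9 10 10 10 10 10
10 10  9  8  8 11 13 11  9  8  9 10 13 14 15 16 16 16 16 15 14 13 11  9  8  9 12 15 16 15 1
[... 690 characters left out ...]
6  7  8 10 10 10
10  9  8  8  6  6 10 14 14 12  9  9 10 12 13 14 14 14 14 13 12 11  9 10 13 15 16 15 13  9  6  6  7  8  9 10 10 10
10 10  9  8  7  6  6  9 12 14 15 14 12 11 10 10  9  9  9 10 11 12 14 15 16 15 13 10  7  5  6  7  8  9 10 10 10 10
10 10 10  9  8  8  7  6  6  8 10 12 13 14 15 14 14 14 14 15 14 13 13 12 11  9  7  5  5  6  7  8  9 10 10 10 10 10
10 10 10 10 10  9  8  8  7  6  5  5  6  7  7  8 10 10  9  8  8  7  7  6  5  5  5  6  7  8  8  9 10 10 10 10 10 10
10 10 10 10 10 10 10  9  8  8  7  7  7  6  5  5  5  5  5  5  5  5  6  6  7  7  8  8  9  9 10 10 10 10 10 10 10 10
10 10 10 10 10 10 10 10 10  9  9  9  8  8  8  8  7  7  7  7  7  7  8  8  8  9  9  9 10 10 10 10 10 10 10 10 10 10
```

```bash
python3 -m pendant '[[[0,0,0],[0,0,-0.06],-1],[[0,0,0],[0,0,-0.12],-1],[[0,0,0],[0,0,-0.18],-1],[[0,0,0],[0,0,-0.24],-1],[[0,0,0],[0,0,-0.27],-1]]'
python3 -m pendant '[[[0,0,0],[0,0,-0.02],-1],[[0,0,0],[0,0,-0.04],-1],[[0,0,0],[0,0,-0.04],-1]]'
python3 - <<'E'
from h import *
from plant import sensors
need([.576,-.226,.0635],toolR(plateR(9.5),1));s=sensors.sense();print(s["ft_force"],s["moment"])
E
```

```text
time: 9.05
tool_pos: [0.5758, -0.2252, 0.0664]
orientation: [-36.0, 89.9, -26.5]
ft_force: [0.3, -0.1, -2.4]
opening: 0.0155
time: 9.3
tool_pos: [0.5759, -0.2252, 0.0655]
orientation: [-34.7, 89.9, -25.2]
ft_force: [0.5, 0.8, -2.7]
opening: 0.0155
shift [ 0.004 -0.026 -0.066] turn [0.005 0.011 0.   ] q [-21.5  32.1 101.7  -0.   46.1 -31. ] pos [ 0.5759 -0.2252  0.0655] t 9.3
[ 0.48145375  0.81499627 -2.73119016] [0.03226582 0.01506394 0.08370654]
```

Still no contact; carry on in 1 mm steps.

```bash
for i in 1 2 3; do python3 -m pendant '[[[0,0,0],[0,0,-0.015],-1],[[0,0,0],[0,0,-0.03],-1],[[0,0,0],[0,0,-0.03],-1]]' | grep -E 'tool_pos|ft'; done
python3 -c "
from plant import sensors;s=sensors.sense();print(s['ft_force'],s['moment'])"
```

```text
tool_pos: [0.5759, -0.2252, 0.0647]
ft_force: [-0.2, 0.0, -3.1]
tool_pos: [0.5759, -0.2252, 0.0637]
ft_force: [0.7, 0.4, -2.5]
tool_pos: [0.576, -0.2253, 0.0634]
ft_force: [-1.8, 0.6, 4.7]
[-1.82343026  0.5591136   4.70000936] [0.25163568 0.32591414 0.02638187]
```

```bash
for i in 1 2; do python3 -m pendant '[[[0,0,0],[0,0,-0.015],-1],[[0,0,0],[0,0,-0.015],-1]]' | grep -E 'tool_pos|ft'; python3 -c "
from plant import sensors;s=sensors.sense();print(s['ft_force'],s['moment'])"; done
```

```text
tool_pos: [0.576, -0.2253, 0.0634]
ft_force: [-3.7, 0.0, 9.6]
[-3.72502786  0.03188685  9.57390151] [ 0.37100892  0.62800649 -0.00960553]
tool_pos: [0.576, -0.2253, 0.0634]
ft_force: [-5.4, 1.3, 13.7]
[-5.43258628  1.32772287 13.71175119] [0.50840895 0.85261558 0.02497832]
```

```bash
python3 -m pendant '[[[0,0.03,0],[0,0,0],-1],[[0,0.05,0],[0,0,0],-1],[[0,0.05,0],[0,0,0],-1]]' | grep -E 'tool_pos|ft'; python3 -c "
from plant import sensors;s=sensors.sense();print(s['ft_force'],s['moment'])"
python3 -m pendant '[[[0,0,0],[-0.01,0,0],-1],[[0,0,0],[-0.02,0,0],-1],[[0,0,0],[-0.02,0,0],-1]]' | grep -E 'tool_pos|ft'
python3 - <<'E'
from h import *
from plant import sensors,get_image
s=sensors.sense();print(s['ft_force'],s['moment'])
d=get_image("scene");np.savez("scene8.npz",**d)
a=cv2.resize(d["frame"][150:220,255:340],None,fx=7,fy=7,interpolation=cv2.INTER_CUBIC)
cv2.imwrite("pics/s8.png",a[:,:,::-1])
need([.576,-.226,.0635],toolR(plateR(9.5),1))
E
```

```text
tool_pos: [0.576, -0.2253, 0.0634]
ft_force: [-6.8, 0.1, 15.4]
[-6.76587686  0.12133104 15.37736024] [0.59709918 0.47049289 0.03587702]
tool_pos: [0.576, -0.2254, 0.0634]
ft_force: [-3.3, 1.3, 12.0]
[-3.25835886  1.28229686 12.03259852] [0.63966256 0.15393515 0.02376853]
shift [-0.    -0.023  0.004] turn [ 0.008 -0.022  0.002] q [-2.150e+01  3.230e+01  1.016e+02 -1.000e-01  4.620e+01 -3.090e+01] pos [ 0.576  -0.2253  0.0634] t 10.93
```

```bash
python3 -m pendant '[[[0.03,0,0],[-0.01,0,0],-1],[[0.06,0,0],[-0.01,0,0],-1],[[0.06,0,0],[-0.01,0,0],-1]]' | grep -E 'tool_pos|ft'
python3 - <<'E'
from h import *
from plant import sensors,get_image
s=sensors.sense();print(s['ft_force'],s['moment'])
need([.576,-.226,.0635],toolR(plateR(9.5),1))
E
```

```text
tool_pos: [0.576, -0.2253, 0.0634]
ft_force: [-2.8, 3.1, 10.7]
[-2.79669992  3.1473044  10.68324768] [0.33924071 0.05064449 0.01787974]
shift [-0.    -0.022  0.004] turn [-0.052 -0.017  0.001] q [-21.6  32.4 101.5   0.4  46.3 -31.4] pos [ 0.576  -0.2253  0.0634] t 11.18
```

View pics/s8.png

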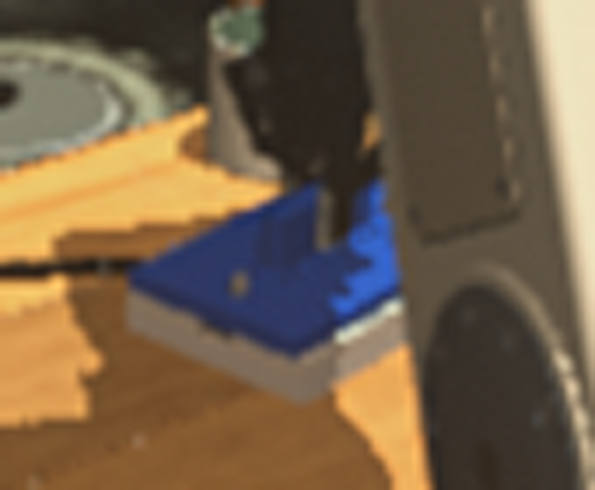

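```bash
python3 -m pendant '[[[0,0,0],[0,0,0.015],-1],[[0,0,0],[0,0,0.03],-1],[[0,0,0],[0,0,0.03],-1]]' | grep -E 'tool_pos|ft'
python3 -m pendant '[[[0,0,0],[0,0,0],-0.6],[[0,0,0],[0,0,0],-0.4],[[0,0,0],[0,0,0],-0.2],[[0,0,0],[0,0,0],0],[[0,0,0],[0,0,0],0]]' 
python3 -m pendant '[[[0,0,0],[0,0,0],0],[[0,0,0],[0,0,0],0],[[0,0,0],[0,0,0],0]]'
python3 -c "
from plant import sensors;s=sensors.sense();print(s['ft_force'],s['moment'])"
```

```text
tool_pos: [0.5758, -0.2254, 0.0634]
ft_force: [0.9, 0.5, 5.0]
time: 11.85
tool_pos: [0.5748, -0.2252, 0.0626]
orientation: [118.1, 89.6, 127.6]
ft_force: [-0.5, -0.0, -0.0]
opening: 0.0428
time: 12.1
tool_pos: [0.575, -0.2252, 0.0628]
orientation: [115.9, 89.6, 125.4]
ft_force: [-0.6, -0.5, 0.4]
opening: 0.0428
[-0.5717655  -0.5372933   0.39605262] [ 0.02300063 -0.01601491  0.02222538]
```

Released with no force left; straight up and check.

```bash
python3 -m pendant '[[[0,0,0],[0,0,0.2],0],[[0,0,0],[0,0,0.6],0],[[0,0,0],[0,0,1.2],0],[[0,0,0],[0,0,2],0],[[0,0,0],[0,0,3],0]]' | grep -E 'tool_pos|ft'
python3 -m pendant '[[[0,0,0],[0,0,1],0],[[0,0,0],[0,0,2],0],[[0,0,0],[0,0,3],0],[[0,0,0],[0,0,4],0],[[0,0,0],[0,0,4],0]]' | grep -E 'tool_pos|ft'
python3 -m pendant '[[[0,0,0],[0,0,0],0],[[0,0,0],[0,0,0],0],[[0,0,0],[0,0,0],0]]' | grep -E 'time|tool_pos|ft'
python3 - <<'E'
from h import *
from plant import get_image
d=get_image("wrist");np.savez("wrist9.npz",**d);cv2.imwrite("pics/w9.png",d["frame"][:,:,::-1])
f=d["frame"].astype(int);m=(f[...,2]>f[...,0]+40)&(f[...,2]>60)
q=cv2.approxPolyN(cv2.convexHull(big(m)),4).reshape(-1,2);print(q.tolist())
y=np.radians(9.5);C=np.array([.5794,-.2365]) # wrist-biased mould centre
X=np.array([ray(d,p,.040) for p in q]);print(X.round(4),np.linalg.norm(X-np.roll(X,1,0),axis=1).round(4),X.mean(0))
# bystanders: change in scene picture vs start outside robot
a=dict(np.load("scene0.npz"))["frame"].astype(int);b=get_image("scene")["frame"].astype(int)
df=abs(a-b).sum(2)>90;
for n,(u,v) in dict(timer=(196,197),ring=(289,229),tape=(132,281),jar=(245,192)).items(): print(n,df[v-12:v+12,u-12:u+12].sum())
E
```

```text
tool_pos: [0.5742, -0.2249, 0.1536]
ft_force: [0.8, -0.7, -0.1]
tool_pos: [0.5777, -0.2263, 0.2809]
ft_force: [0.5, 0.4, -0.7]
time: 13.18
tool_pos: [0.5743, -0.2249, 0.2719]
ft_force: [0.1, -0.1, 0.0]
[[325, 67], [315, 237], [214, 236], [205, 67]]
[[ 0.6214 -0.124   0.04  ]
 [ 0.6522 -0.3112  0.04  ]
 [ 0.5337 -0.3301  0.04  ]
 [ 0.502  -0.1441  0.04  ]] [0.121  0.1897 0.12   0.1887] [ 0.57730553 -0.22736697  0.04      ]
timer 134
ring 141
tape 0
jar 15
```

```bash
python3 -c "
from plant import workorder,sensors
print(workorder.sign_off()); print(sensors.sense()['time'])"
```

```text
the job is handed in; nothing more can be done
None
the job is handed in; nothing more can be done
```

The press plate is on the mould: I lifted it straight off the rack pegs, lowered it over both pins and held it until it was seated. I then let go and moved about 0.2 m clear, and handed the job in at about 13 s.

**Finding the pins:** I aligned the plate by looking at one pin through its hole with the wrist camera, then lowered it in small steps. There was no contact until the plate was down on the mould. The bar sat about 10 mm off centre towards +y.

**Last checks:**
- **Seating:** The plate stopped at the expected height (tool at z = 0.0634 m). I pressed with up to about 15 N and evened out most of the tilt moment before letting go. The scene picture showed it flush.
- **After release:** The wrist force was about zero. At mould height plus plate thickness, the plate's outline measured 120–121 × 189–190 mm, which fits it lying flat.

**Checks that disagreed or were not finished:**
- **Wrist camera:** It read about 3 mm off sideways, and its mould position differed from the overhead camera's by about 7 mm. I worked from relative views instead.
- **Bystanders:** A before-and-after picture comparison showed the tape unchanged and the jar almost so. The areas round the timer and ring cutter did change. I put that down to the plate leaving the rack and to the arm's shadow, but did not confirm it by eye. I did not compare the rolling pin.
- **Final picture:** I had used all 12 views, so the last check after release was by numbers only.

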